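Point out the lighting order of a bench burner

TASK

Show a new glass-bead student how the bench burner is lit, by pointing: first at its propane knob (the small plain round one), then at the spark cup of the flint striker lying among the hand tools, and last at its oxygen knob (the large five-lobed one). Bring the fingertips a couple of centimetres above each and hold them still there for a good second, and do not come down over any of the other hand tools on the way. Touch, move and lift nothing, and finish with the hand still pointing at the oxygen knob.

Things in the scene. Friction and masses are not known exactly. Their poses are not given: they have to be found in the camera images.
- propane_top (a point): Centre of the top face of the propane valve's knob: a plain round black knob, 24 mm across and 22 mm high, on a brass needle valve with an upright stem. Its top is about 97 mm above the bench. It stands on one end of the burner's brass valve bar, 46 mm to one side of the middle; the oxygen knob stands on the other end, 92 mm away. Which end is which varies.
- oxygen_top (a point): Centre of the top face of the oxygen valve's knob: a black knob with five rounded lobes, 48 mm across and 22 mm high, its top about 97 mm above the bench, on the other end of the same valve bar.
- propane_knob (a joint): Turn of the propane knob about its upright stem in rad; 0 = shut, as it starts and must stay.
- oxygen_knob (a joint): Turn of the oxygen knob about its upright stem in rad; 0 = shut, as it starts and must stay.
- burner: Bench burner fixed to the bench. Origin on the bench below its tilt bolts; x along its barrel towards the mouth (away from the robot, turned by up to 0.4 rad), z up. Base plate 100 x 85 mm; steel barrel 150 mm long tilted up 30 degrees, its mouth 70 mm ahead of the origin, highest point 147 mm above the bench; the brass valve bar (132 mm along y) is 85 mm behind the origin and carries the two knobs at y = +46 and -46 mm.
- striker_cup (a point): Top of the spark cup of the flint striker: the striker is a springy steel-wire hairpin 170 mm long and 50 mm wide with a round steel cup, 34 mm across, at its front end and a small brass flint holder over the cup. This point is over the cup's centre, 26 mm above the bench, 65 mm ahead of the striker's origin.
- striker: The flint striker, lying loose on the bench, 70 g. Origin on its underside amidships; x points along it to the cup, z up. It may lie in any of four places in the row of hand tools, heads away from the robot.
- tweezers: Steel tweezers, 165 mm long, 25 mm wide, 10 mm high, a loose bystander in the row of hand tools. Origin on its underside amidships, x towards the tips.
- tweezers_tip (a point): Tips of the tweezers, 65 mm ahead of their origin, 8 mm above the bench.
- paddle: Graphite paddle: dark grey plate 62 x 44 x 10 mm on a wooden handle, 170 mm long in all, up to 20 mm high, a loose bystander in the row. Origin on its underside amidships, x towards the plate.
- paddle_blade (a point): Middle of the paddle's plate, on its upper face, 52 mm ahead of its origin.
- masher: Bead masher: a spring-steel hairpin 165 mm long and 44 mm wide with two brass jaws 30 mm long and 22 mm high at its front, a loose bystander in the row. Origin on its underside amidships, x towards the jaws.
- masher_jaws (a point): Between the masher's brass jaws, at their upper edge, 58 mm ahead of its origin, 22 mm above the bench.
- slip_jar: White lidded jar, 58 mm across, 58 mm high, loose bystander; origin at the centre of its underside.
- bowl: White ceramic bowl, 110 mm across, 45 mm high, loose bystander; origin at the centre of its underside.
- weight: Rounded green glass paperweight, 54 mm across, 37 mm high, loose bystander; origin at the centre of its underside.
Things that resemble listed ones, but are neither listed nor needed, are in the scene too. What is shaped like the striker but pink is not meant.

How it is judged:
On the way, in this order (a step that is already met when the one before it is completed fails the run):
1. the fingertips point at the propane knob from just above it for a second (horizontal distance between the grasp point and propane_top below 0.025 m and z of the grasp point in the frame of propane_top between 0.005 and 0.08 m), for 0.8 s.
2. then they point at the spark cup of the flint striker for a second (horizontal distance between the grasp point and striker_cup below 0.025 m and z of the grasp point in the frame of striker_cup between 0.005 and 0.08 m), for 0.8 s.
3. then they point at the oxygen knob for a second (horizontal distance between the grasp point and oxygen_top below 0.025 m and z of the grasp point in the frame of oxygen_top between 0.005 and 0.08 m), for 0.8 s.
At the end, for the whole second after the job is handed in: The hand is still pointing at the oxygen knob: the point between the finger pads is within 25 mm of the knob's axis and 5 to 80 mm above its top (so the fingertips are roughly 0 to 6 cm over it), touching nothing; both knobs are still shut and none of the loose things has moved by 8 mm (all of step 3 and distance of each of striker, tweezers, paddle, masher, slip_jar, bowl, weight from where it was at the start of the episode below 0.008 m and value of joint each of propane_knob, oxygen_knob below 0.1 rad).
It fails at once if the hand or arm touches anything (more than 0.5 N) (contact force between any of the fingers, the arm and anything else above 0.5 N).
It fails at once if the striker or another loose thing is moved by 15 mm or lifted (distance of any of striker, tweezers, paddle, masher, slip_jar, bowl, weight from where it was at the start of the episode above 0.015 m).
It fails at once if a valve knob is turned (value of joint any of propane_knob, oxygen_knob above 0.15 rad).
It fails at once if the hand comes down over the head or the middle of one of the other hand tools as if to point at it (the point between the finger pads within 20 mm sideways and 55 mm above) ((horizontal distance between the grasp point and tweezers_tip below 0.02 m and z of the grasp point in the frame of tweezers_tip below 0.055 m) or (horizontal distance between the grasp point and paddle_blade below 0.02 m and z of the grasp point in the frame of paddle_blade below 0.055 m) or (horizontal distance between the grasp point and masher_jaws below 0.02 m and z of the grasp point in the frame of masher_jaws below 0.055 m) or (horizontal distance between the grasp point and tweezers below 0.02 m and z of the grasp point in the frame of tweezers below 0.055 m) or (horizontal distance between the grasp point and paddle below 0.02 m and z of the grasp point in the frame of paddle below 0.055 m) or (horizontal distance between the grasp point and masher below 0.02 m and z of the grasp point in the frame of masher below 0.055 m)).
It also fails if it takes over 51 s, if anything falls off the work surface, if the arm or the gripper's body presses on something with over 40 N, if the wrist force passes 120 N, or if a joint passes its speed limit or range.

ROBOT

A 7-joint arm with a two-finger parallel gripper is mounted at the origin on the work surface. World frame = base frame: x ahead of the robot, y to its left, z up, the work surface at z = 0. Lengths are in m, angles in rad, forces in N, time in s.
With the tool pointing down it reaches from about 0.375 to 0.925 m from the base axis. Payload 3.1 kg.
Tool frame: the origin (TCP) lies between the finger pads; the fingertips stand 19 mm ahead of it and the grasp point (between the pads) is the TCP; z points along the fingers, y is the line along which they close (so a half turn about z gives the same grasp; the last joint's range is limited). The gripper opens to 85 mm and grips with 20 to 120 N. Pads are 22 mm wide; open, the fingers measure 114 mm over their backs; the gripper's body (76 mm by 85 mm) begins 54 mm behind the grasp point. The pads swing forward as they close: fully open they stand 13 mm farther back than shut.
Start: joints at [1.118, 0.383, 0.044, 1.598, -0.018, 1.161, -0.05], TCP at [0.226, -0.61, 0.25] pointing down, gripper open.
Joint ranges: [-2.61, 2.61], [-0.41, 2.15], [-1.48, 1.57], [0, 2.5], [-1.57, 4.71], [0.05, 1.97], [-2.85, 2.85]. Speed limits (rad/s): [2.79, 2.79, 3.14, 3.14, 3.14, 3.14, 3.14].

INTERFACE

Orientations are given as a unit quaternion [x, y, z, w].
In Python, from bench import move_ptp, movel, move_j, move_gripper, pause, inverse_kinematics, read_camera, camera_params, MotionError, sign_off, look_for, tip_of, read_time_s, read_qpos, read_joint_vel, read_effort, read_eef_pos, read_tcp_rot, read_ft_force, read_ft_torque, read_finger_gap, read_grasp_force gives the robot as it stands. Calls block until the motion is done:
- move_ptp(position, orientation): joint-space move of the TCP to a pose.
- movel(position, orientation=None, speed=0.15): straight line of the TCP; orientation=None keeps the orientation; speed is the mean speed in m/s.
- move_j(angles): joint-space move.
- move_gripper(opening, effort=None): finger opening in m; effort is the grip in N (None keeps the last); returns when the fingers have stopped.
- pause(seconds).
- inverse_kinematics(position, orientation): joint angles nearest the present ones, or None.
- read_camera(name): name is "side" or "top"; returns the picture (384x512x3 uint8, red, green, blue); there is no depth.
- camera_params(name): a dict with "K" (3x3 intrinsics, pixels), "camera_from_world" (4x4, takes a point from world to camera coordinates). Camera axes: x right, y down, z forward; pixel columns grow to the right and rows downward; lengths in m; the calibration is good to about 2 mm. A picture is of the moment at which its call begins. camera_params takes no time and is no camera call.
A pose or a line that the arm cannot do raises MotionError and nothing moves.
- sign_off(): hands the job in; it is judged then, once.
Trained networks look in the newest picture that a camera, given by its name, has taken for a name from the list of things; names that differ only in an ending like _2 or _b are one class to them, and where a whole thing is asked for, a point or a joint stands for the part that bears it (a point fixed in the world has none). Each returns a list of dicts, best first, with "confidence" (0 to 1); they miss things now and then, are a little off and sometimes report something else, mostly with a low value. They report only what shows in the picture. A call takes as long as a camera call. They do not tell look-alikes from the thing itself.
- look_for(camera, name): "at" ([column, row] in pixels, amid what is visible of it).
- tip_of(camera, name): "at" ([column, row] in pixels: a listed point, or the origin of a listed thing).
Readings, each from a call of its own:
- read_time_s(): time.
- read_qpos(): joint angles.
- read_joint_vel(): joint speeds.
- read_effort(): joint torques, N m.
- read_eef_pos(): TCP position.
- read_tcp_rot(): TCP orientation.
- read_ft_force(): force on the tool from outside, world axes, zero at the start.
- read_ft_torque(): the same for the moment, N m.
- read_finger_gap(): finger opening in m.
- read_grasp_force(): force on a finger pad.
Only numpy, scipy, OpenCV 4.12 (cv2) and the standard library are available. Lean on these libraries where they do the work, as an engineer would, in place of code of your own. Each camera call takes 0.05 s, during which the arm holds its last target. There are 200 camera calls.

## Working session

There is one attempt and no reset: what is moved stays moved. The work goes in short steps, each a Python script; the robot and the scene stay as the last script left them, time stands still between calls to the robot, and variables do not carry over. Pictures are saved under pics/ and viewed, at most 10 in all, crops included, and the job is handed in when it is done.

```bash
mkdir -p pics
cat > h.py <<'E'
import numpy as np, cv2
from bench import *
def save(cam,n):
    im=read_camera(cam); cv2.imwrite(f'pics/{n}.png',cv2.cvtColor(im,cv2.COLOR_RGB2BGR)); return im
def ray(cam,uv):
    p=camera_params(cam);K=np.array(p["K"]);T=np.array(p["camera_from_world"]);R=T[:3,:3];t=T[:3,3]
    return -R.T@t, R.T@np.linalg.solve(K,[uv[0],uv[1],1.])
def atz(cam,uv,z):
    c,d=ray(cam,uv); return c+d*(z-c[2])/d[2]
def proj(cam,P):
    p=camera_params(cam);q=np.array(p["K"])@(np.array(p["camera_from_world"])@np.append(P,1))[:3]; return q[:2]/q[2]
E
python3 - <<'E'
from h import *
Z=dict(propane_top=.097,oxygen_top=.097,striker_cup=.026,tweezers_tip=.008,paddle_blade=.012,masher_jaws=.022,striker=0,tweezers=0,paddle=0,masher=0,burner=0,slip_jar=0,bowl=0,weight=0)
for c in("top","side"):
    save(c,c+"0"); print(c,np.round(ray(c,(256,192))[0],2))
    for n,z in Z.items():
        for r in tip_of(c,n)[:3]: print(n,round(r["confidence"],2),np.round(r["at"]),np.round(atz(c,r["at"],z)[:2],3))
print(read_time_s(),read_tcp_rot(),read_finger_gap())
E
```

```text
top [0.29 0.03 1.19]
propane_top 0.43 [369. 191.] [ 0.468 -0.293]
oxygen_top 0.72 [260. 163.] [0.565 0.035]
oxygen_top 0.45 [336. 189.] [ 0.478 -0.195]
striker_cup 0.73 [261. 164.] [0.582 0.033]
striker_cup 0.66 [382. 296.] [ 0.15  -0.329]
tweezers_tip 0.66 [198. 165.] [0.59  0.243]
paddle_blade 0.81 [222. 177.] [0.544 0.163]
masher_jaws 0.73 [222. 175.] [0.551 0.161]
masher_jaws 0.53 [168. 175.] [0.554 0.343]
striker 0.5 [372. 275.] [ 0.211 -0.308]
striker 0.44 [255. 184.] [0.522 0.055]
tweezers 0.57 [202. 189.] [0.51  0.233]
paddle 0.82 [227. 194.] [0.489 0.149]
masher 0.77 [170. 193.] [0.5   0.339]
masher 0.57 [338. 192.] [ 0.483 -0.221]
masher 0.51 [369. 194.] [ 0.473 -0.323]
burner 0.73 [346. 170.] [ 0.556 -0.252]
slip_jar 0.79 [272. 116.] [ 0.757 -0.01 ]
bowl 0.62 [234. 117.] [0.757 0.12 ]
weight 0.74 [171. 190.] [0.509 0.338]
side [ 0.37 -1.11  0.73]
propane_top 0.64 [265. 251.] [ 0.467 -0.285]
oxygen_top 0.75 [262. 225.] [ 0.472 -0.188]
oxygen_top 0.49 [275. 183.] [ 0.529 -0.001]
striker_cup 0.81 [291. 196.] [0.578 0.045]
striker_cup 0.33 [262. 227.] [ 0.481 -0.091]
tweezers_tip 0.77 [282. 170.] [0.583 0.238]
paddle_blade 0.85 [275. 182.] [0.551 0.158]
paddle_blade 0.35 [253. 160.] [0.503 0.313]
masher_jaws 0.72 [272. 154.] [0.563 0.325]
masher_jaws 0.51 [257. 189.] [0.492 0.106]
striker 0.8 [266. 207.] [0.508 0.039]
striker 0.5 [140. 307.] [ 0.199 -0.311]
tweezers 0.69 [259. 175.] [0.511 0.227]
paddle 0.93 [255. 186.] [0.492 0.16 ]
masher 0.56 [256. 157.] [0.515 0.352]
masher 0.38 [356. 214.] [ 0.744 -0.029]
burner 0.58 [300. 270.] [ 0.551 -0.237]
slip_jar 0.83 [357. 212.] [ 0.748 -0.021]
slip_jar 0.37 [262. 227.] [ 0.486 -0.052]
bowl 0.55 [267. 251.] [ 0.486 -0.157]
bowl 0.31 [252. 160.] [0.5   0.333]
weight 0.71 [316. 164.] [0.7   0.274]
1.5 [ 9.84299780e-01  1.76504797e-01  1.87643086e-05 -9.28256788e-06] 0.08529842269588844
```

View pics/top0.png

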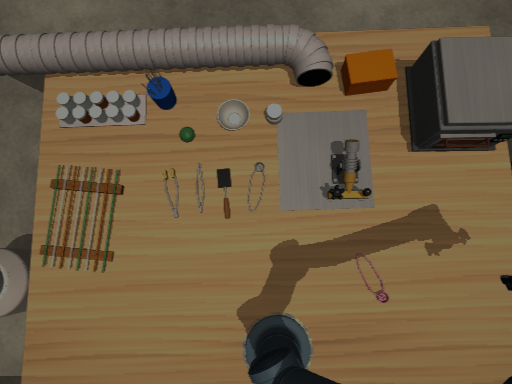

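View pics/side0.png

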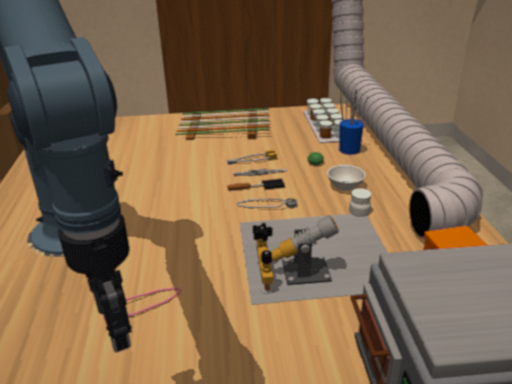

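The top view shows the steel striker with its cup at (260,167) and the pink look-alike at (382,296). The burner knobs are near (332,190) and (367,192). I'll zoom in to tell which knob is which.

Run:
```python
import cv2,numpy as np
a=cv2.imread('pics/top0.png')[125:215,300:390];b=cv2.imread('pics/side0.png')[210:300,230:350]
c=cv2.imread('pics/top0.png')[155:215,240:280]
f=lambda i,s:cv2.resize(i,None,fx=s,fy=s,interpolation=cv2.INTER_CUBIC)
A=f(a,4);B=f(b,3);o=np.zeros((600,800,3),np.uint8);o[:360,:360]=A;o[:270,370:730]=B;o[300:600,400:600]=f(c,5)
cv2.imwrite('pics/z.png',o)
```

```text
(no output)
```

View pics/z.png

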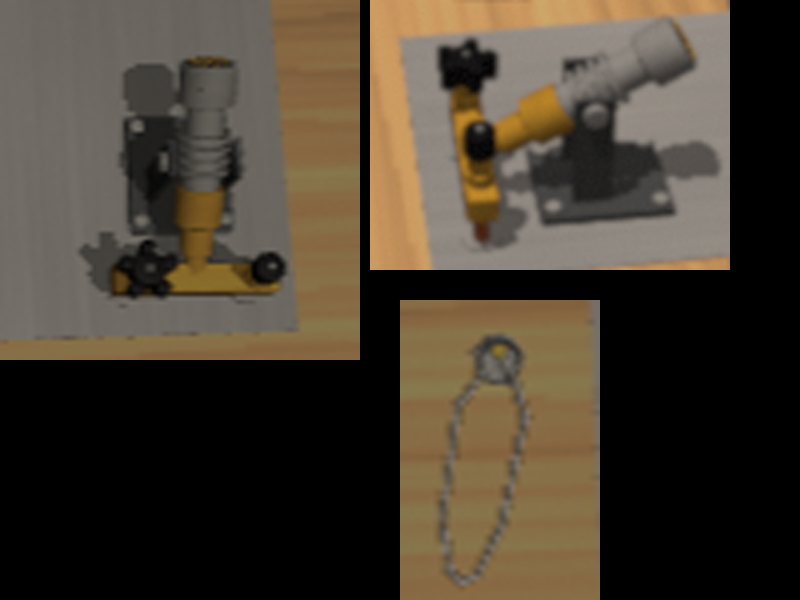

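The zoom shows the lobed oxygen knob on the left, at about (337,191), and the plain propane knob on the right, at about (367,191). The striker cup is at (259.6,166.6). Next I'll triangulate, check the result against the 92 mm knob spacing, and plan.

Run:
```python
from h import *
P={}
for n,z,t,s in(("prop",.097,(367,191.5),(266,251)),("oxy",.097,(336.5,190.5),(262.3,227)),("cup",.026,(260,166),(291,198))):
    (c1,d1),(c2,d2)=ray("top",t),ray("side",s)
    a=np.linalg.lstsq(np.c_[d1,-d2],c2-c1,rcond=None)[0]; X,Y=c1+d1*a[0],c2+d2*a[1]
    P[n]=(X+Y)/2
    print(n,np.round(P[n],3),np.round(np.linalg.norm(X-Y),4),np.round(atz("top",t,z),3),np.round(atz("side",s,z),3))
print(np.linalg.norm(P["prop"]-P["oxy"]))
q=np.array(read_tcp_rot())
for n in P:
    for z in (.27,P[n][2]+.043): print(n,np.round(inverse_kinematics([*P[n][:2],z],q),2))
```

```text
prop [ 0.467 -0.287  0.099] 0.0028 [ 0.466 -0.288  0.097] [ 0.469 -0.284  0.097]
oxy [ 0.472 -0.196  0.098] 0.0004 [ 0.472 -0.196  0.097] [ 0.472 -0.195  0.097]
cup [0.576 0.036 0.026] 0.0029 [0.575 0.036 0.026] [0.578 0.036 0.026]
0.0918139052772185
prop [ 0.62  0.18 -0.16  1.82  0.03  1.15 -0.77]
prop [ 0.61  0.33 -0.16  1.93  0.06  0.89 -0.79]
oxy [ 0.54  0.11 -0.25  1.89  0.03  1.14 -0.93]
oxy [ 0.55  0.27 -0.26  2.01  0.09  0.87 -0.98]
cup [ 0.37  0.28 -0.59  1.73  0.17  1.18 -1.49]
cup [ 0.27  0.53 -0.48  1.88  0.33  0.81 -1.61]
```

Both cameras agree to about 3 mm, and the knob spacing comes out at 91.8 mm (nominal 92).

```bash
cat > go.py <<'E'
from h import *
H=.27
def point(xy,top):
    movel([*xy,H]); movel([*xy,top+.042],speed=.1); pause(1.6)
    print(np.round(read_eef_pos(),4),np.round(read_ft_force(),2),read_time_s())
E
python3 - <<'E'
from go import *
move_gripper(.01)
p=read_eef_pos(); movel([p[0],p[1],H])
point((.467,-.287),.097); save("side","prop"); save("top","propt")
movel([.467,-.287,H])
E
```

```text
[ 0.467 -0.287  0.139] [0.38 0.1  0.76] 8.375
```

View pics/prop.png

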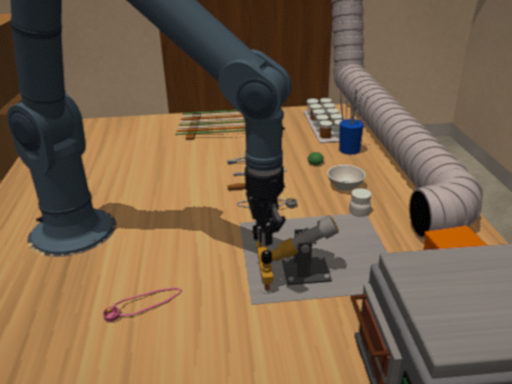

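The fingertips stood right over the propane knob at about (265,245), with nothing disturbed. Next are the cup and then the oxygen knob.

Run:
```python
from go import *
point((.576,.036),.026); save("side","cup")
movel([.576,.036,H])
point((.472,-.196),.097); save("side","oxy")
a,b=[cv2.imread(f'pics/{n}.png')[130:310,180:380] for n in("cup","oxy")]
cv2.imwrite('pics/zz.png',cv2.resize(np.hstack([a,b]),None,fx=2,fy=2))
```

```text
[0.576 0.036 0.068] [ 0.56  0.27 -0.05] 15.6917
[ 0.472 -0.196  0.139] [-0.23  0.01 -0.44] 22.1417
```

View pics/zz.png

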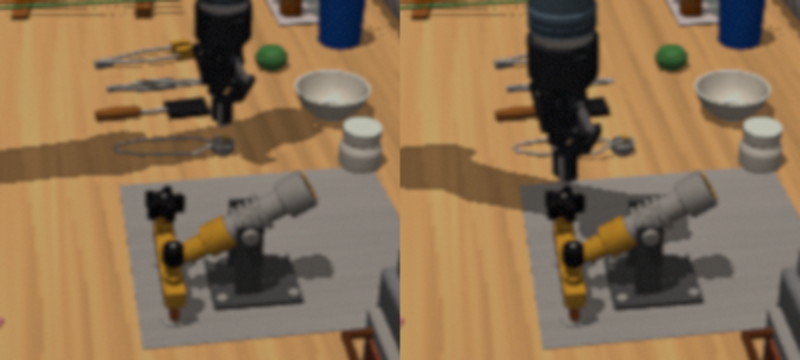

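The left crop shows the fingertips above the cup, at crop pixel (222,120) with the cup at (222,146). The right crop shows them above the oxygen knob, at (565,178) with the knob at (565,200). Nothing has moved, so I'm handing in.

```bash
python3 -c "
from bench import *
print(sign_off())"
```

```text
the job is handed in; nothing more can be done
None
```

I pointed at the propane knob, the striker's spark cup and the oxygen knob in that order, holding about 1.6 s at each, and handed in with the hand still over the oxygen knob; the pictures show nothing touched or moved, but the hand-in returned no verdict.

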